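Find the rocking corner of the jig plate and press its shim flat

ROBOT

A 7-joint arm with a two-finger parallel gripper is mounted at the origin on a cart in front of the work surface, level with it; the furniture and walls round the work are solid. World frame = base frame: x ahead of the robot, y to its left, z up, the work surface at z = 0. Lengths are in m, angles in rad, forces in N, time in s.
With the tool pointing down it reaches from about 0.425 to 0.925 m from the base axis. Payload 6.8 kg.
Tool frame: the origin (TCP) lies on the centre line of the jaws, within the pads' length; the fingertips stand 11 mm ahead of it and the grasp point (between the pads) lies 8 mm behind it; z points along the fingers, y is the direction in which the jaws open and shut (so a half turn about z gives the same grasp; the last joint's range is limited). The gripper opens to 85 mm and grips with 20 to 120 N. Pads are 22 mm wide; open, the fingers measure 114 mm over their backs; the gripper's body (76 mm by 85 mm) begins 54 mm behind the grasp point. The pads swing forward as they close: fully open they stand 13 mm farther back than shut.
Start: joints at [-1.227, 0.477, 0.022, 1.555, -0.011, 1.109, -0.083], TCP at [0.295, 0.607, 0.242] pointing down, gripper open.
Joint ranges: [-2.96, 2.96], [-0.34, 2.1], [-1.41, 1.46], [0.24, 2.44], [-1.37, 4.51], [0.17, 1.92], [-2.96, 2.96]. Speed limits (rad/s): [2.39, 2.39, 3.14, 3.14, 3.14, 3.14, 3.14].

INTERFACE

Orientations are given as a rotation vector (axis times angle).
In Python, from bench import r gives the robot as it stands.
- The arm moves only by the tool send_rows, never from a script. Its argument "deltas" is a list of rows, each a list of 7 numbers: the opening, from 0 (shut) to 1 (fully open), then the shift along the tool's x, y, z as a fraction of full scale, then the turn, a rotation vector about the tool's x, y, z as a fraction of full scale. In form: [[hand, x, y, z, ax, ay, az], ...]. A call has 1 to 20 rows; each row is the pose to reach, as a shift and turn from the pose commanded when the call began, along the tool's axes at that moment, turning the shorter way round; what a row does not reach only later rows make up. Full scale, the value 1, is 150 mm for a shift and 180 degrees for a turn. A row lasts 1/12 s, in which the tool goes at most 41.7 mm and 7.16 degrees, less where a joint would pass 70% of its speed; a pose out of reach is approached as far as the arm can. A call with a number of a shift or a turn outside -1 to 1 is refused whole. A call with a gripper value outside its range is refused whole. The fingers move at their own pace and stop on an object; "squeeze" is the grip in N (left out, the last holds). Time passes only in rows, so rows that repeat a pose let the fingers close. It gives the time, the measured TCP pose, the force and the opening at its end, in the units of the state.
- r.get_obs(): the state, without advancing time (a new reading comes with each control period).
- r.grab_frame(name): name is "scene" or "top" or "wrist"; returns a dict with "pixels" (480x640x3 uint8, red, green, blue), "camera_matrix" (3x3 intrinsics, pixels), "rvec" (rotation vector, rad) and "tvec" (3), from world to camera coordinates, as OpenCV has them. Camera axes: x right, y down, z forward; pixel columns grow to the right and rows downward; lengths in m; the calibration is good to about 2 mm. A picture is of the moment at which its call begins. There is no depth.
- r.hand_in(): hands the job in, once; it reports no verdict.
The state is a dict: "clock": time; "joints": joint angles; "qvel": joint speeds; "tau": joint torques, N m; "tcp_pos": TCP position; "orientation": TCP orientation; "contact_force": force on the tool from outside, world axes, zero at the start; "moment": the same for the moment, N m; "grip_width": finger opening in m.
Only numpy, scipy, OpenCV 4.12 (cv2) and the standard library are available. Lean on these libraries where they do the work, as an engineer would, in place of code of your own. Each camera call takes 0.05 s, during which the arm holds its last target. There are 200 camera calls.

TASK

One corner of the square plate on the levelling jig rocks: press down on the blue spots at its corners with the fingertips until you find the corner that dips. Let it come up again, then press the brass shim tab next to that corner down flat, until it stops, and move clear. Do not lean on the shim tabs of the other three corners, which are clamped tight, do not pick up or shove the plugs on the plate, and leave everything else on the bench where it is.

Things in the scene. Friction and masses are not known exactly. Their poses are not given: they have to be found in the camera images.
- jig: the levelling jig, fixed to the bench: dark steel base about 260 mm across the tips of its four diagonal arms, with a pillar in the middle that carries a square aluminium plate (126 x 126 x 12 mm, top face 46 mm above the bench). Origin: centre of the base's underside, on the bench; z up; x and y along the sides of the plate. The four corners look alike, and the jig may stand at any yaw.
- plate (a joint): how far the aluminium plate is rocked, rad: 0 level, 0.08 fully rocked. Only one corner gives: pressed on its blue spot with 1.5 to 4 N it dips up to 5 mm (the opposite corner rises) and springs back level when let go. The other three corners are firm.
- corner_a (a point): corner a of the plate: the round blue spot (22 mm across) on its top face near that corner, 66 mm from the plate's centre, 46 mm above the bench; the place to press. Carried by the plate; which way its axes point means nothing. Its shim is shim_a, straight outward from it
- tab_a (a point): the place to press on the brass tab of shim a: on the tab's top face, 24 mm out from its hinge and 54 mm outward from corner_a; it stands about 54 mm above the bench at the start (outer end highest) and 47 mm when pressed flat. The tab is 38 mm long (outward) by 24 mm wide
- shim_a (a joint): angle of shim a, rad: 0 its outer end stands fully up (17 degrees), 0.30 pressed flat, level with the plate, on its stop. It starts between 0 and 0.05. The shim of the rocking corner goes down with 5 to 7 N at the tab point, stays where it is left and, once flat, props that corner against presses of up to about 10 N. The shim of a firm corner is clamped tight: it never goes past 0.06 and must not be forced
- corner_b (a point): corner b of the plate: the round blue spot (22 mm across) on its top face near that corner, 66 mm from the plate's centre, 46 mm above the bench; the place to press. Carried by the plate; which way its axes point means nothing. Its shim is shim_b, straight outward from it
- tab_b (a point): the place to press on the brass tab of shim b: on the tab's top face, 24 mm out from its hinge and 54 mm outward from corner_b; it stands about 54 mm above the bench at the start (outer end highest) and 47 mm when pressed flat. The tab is 38 mm long (outward) by 24 mm wide
- shim_b (a joint): angle of shim b, rad: 0 its outer end stands fully up (17 degrees), 0.30 pressed flat, level with the plate, on its stop. It starts between 0 and 0.05. The shim of the rocking corner goes down with 5 to 7 N at the tab point, stays where it is left and, once flat, props that corner against presses of up to about 10 N. The shim of a firm corner is clamped tight: it never goes past 0.06 and must not be forced
- corner_c (a point): corner c of the plate: the round blue spot (22 mm across) on its top face near that corner, 66 mm from the plate's centre, 46 mm above the bench; the place to press. Carried by the plate; which way its axes point means nothing. Its shim is shim_c, straight outward from it
- tab_c (a point): the place to press on the brass tab of shim c: on the tab's top face, 24 mm out from its hinge and 54 mm outward from corner_c; it stands about 54 mm above the bench at the start (outer end highest) and 47 mm when pressed flat. The tab is 38 mm long (outward) by 24 mm wide
- shim_c (a joint): angle of shim c, rad: 0 its outer end stands fully up (17 degrees), 0.30 pressed flat, level with the plate, on its stop. It starts between 0 and 0.05. The shim of the rocking corner goes down with 5 to 7 N at the tab point, stays where it is left and, once flat, props that corner against presses of up to about 10 N. The shim of a firm corner is clamped tight: it never goes past 0.06 and must not be forced
- corner_d (a point): corner d of the plate: the round blue spot (22 mm across) on its top face near that corner, 66 mm from the plate's centre, 46 mm above the bench; the place to press. Carried by the plate; which way its axes point means nothing. Its shim is shim_d, straight outward from it
- tab_d (a point): the place to press on the brass tab of shim d: on the tab's top face, 24 mm out from its hinge and 54 mm outward from corner_d; it stands about 54 mm above the bench at the start (outer end highest) and 47 mm when pressed flat. The tab is 38 mm long (outward) by 24 mm wide
- shim_d (a joint): angle of shim d, rad: 0 its outer end stands fully up (17 degrees), 0.30 pressed flat, level with the plate, on its stop. It starts between 0 and 0.05. The shim of the rocking corner goes down with 5 to 7 N at the tab point, stays where it is left and, once flat, props that corner against presses of up to about 10 N. The shim of a firm corner is clamped tight: it never goes past 0.06 and must not be forced
- plug_1_mid (a point): grey silicone dome plug, 24 mm across and 22 mm high, standing loose on the plate about 34 mm from its centre towards the middle of a side; point at its centre, half-way up. Not to be disturbed
- plug_2_mid (a point): grey silicone dome plug, 24 mm across and 22 mm high, standing loose on the plate about 34 mm from its centre towards the middle of a side; point at its centre, half-way up. Not to be disturbed
- plug_3_mid (a point): grey silicone dome plug, 24 mm across and 22 mm high, standing loose on the plate about 34 mm from its centre towards the middle of a side; point at its centre, half-way up. Not to be disturbed
- plug_4_mid (a point): grey silicone dome plug, 24 mm across and 22 mm high, standing loose on the plate about 34 mm from its centre towards the middle of a side; point at its centre, half-way up. Not to be disturbed
- beaker: clear glass beaker with water, 74 mm across, 87 mm high, bystander; position at its origin, the centre of its underside
- cotton_roll: white roll of cotton tape on end, 63 mm across, 35 mm high, bystander; position at its origin, the centre of its underside
- timer: beige timer with a red dial, 48 x 64 x 50 mm, bystander; position at its origin, the centre of its underside
- tweezers: steel tweezers lying flat, 124 mm long, 8 mm high, bystander; position at its origin, the centre of its underside

How it is judged:
On the way, in this order (a step that is already met when the one before it is completed fails the run):
1. the rocking corner has been pressed until the plate rocked (by 0.05 rad or more) (value of joint plate above 0.05 rad), for 0.05 s.
2. with the plate let up again, the rocking corner's shim has been pressed flat (0.25 rad or more) (value of joint any of shim_a, shim_b, shim_c, shim_d above 0.25 rad and value of joint plate below 0.02 rad), for 0.1 s.
At the end, for the whole second after the job is handed in: the shim of the corner that rocks is flat (0.25 rad or more), the plate is level (under 0.02 rad), and the plugs and bystanders are within 20 mm of where they stood (all of step 2 and distance of each of plug_1_mid, plug_2_mid, plug_3_mid, plug_4_mid, beaker, cotton_roll, timer, tweezers from where it was at the start of the episode below 0.02 m); the robot touches nothing.
It fails at once if a shim that does not give (a firm corner's) is forced with more than 14 N ((contact force between shim_a and anything else above 14 N and value of joint shim_a below 0.15 rad) or (contact force between shim_b and anything else above 14 N and value of joint shim_b below 0.15 rad) or (contact force between shim_c and anything else above 14 N and value of joint shim_c below 0.15 rad) or (contact force between shim_d and anything else above 14 N and value of joint shim_d below 0.15 rad)).
It fails at once if a plug or a bystander moved or lifted by more than 20 mm (distance of any of plug_1_mid, plug_2_mid, plug_3_mid, plug_4_mid, beaker, cotton_roll, timer, tweezers from where it was at the start of the episode above 0.02 m).
It also fails if it takes over 48 s, if anything falls off the work surface, if the arm or the gripper's body presses on something with over 40 N, if the wrist force passes 120 N, or if a joint passes its speed limit or range.

## Working session

There is one attempt and no reset: what is moved stays moved. The work goes in short steps, Python scripts to look and compute and a tool call to move; the robot and the scene stay as the last step left them, time stands still between calls to the robot, and variables do not carry over. Pictures are saved under pics/ and viewed, about 8 in all and at most 12, crops included, and the job is handed in when it is done.

Besides the shell and the picture viewer there is one more tool, called as name(argument=value, ...), one argument or row to a line, values as JSON. send_rows: Moves the arm, as the interface text tells. Shift numbers are shares of 150 mm and turn numbers shares of 180 degrees, none past 1 either way. Its arguments: {"type":"object","properties":{"deltas":{"type":"array","items":{"type":"array","items":{"type":"number"}}},"squeeze":{"type":"number"}},"required":["deltas"]}

```bash
mkdir -p pics
cat > h.py <<'E'
import numpy as np, cv2
from bench import r
from scipy.spatial.transform import Rotation as R
def snap(cam,name):
    f=r.grab_frame(cam); cv2.imwrite(f'pics/{name}.png',f['pixels'][:,:,::-1]); np.savez(f'pics/{name}.npz',**f); return f
def back(f,uv,z):
    M=R.from_rotvec(np.ravel(f['rvec'])).as_matrix(); t=np.ravel(f['tvec'])
    d=M.T@np.linalg.solve(f['camera_matrix'],[uv[0],uv[1],1.]); c=-M.T@t
    return c+d*(z-c[2])/d[2]
def rel(p):  # world target for TCP -> tool-axis shift in full-scale units
    o=r.get_obs(); return R.from_rotvec(o['orientation']).as_matrix().T@(np.array(p)-o['tcp_pos'])/0.15
E
python3 - <<'E'
from h import *
o=r.get_obs(); print(o); print(R.from_rotvec(o['orientation']).as_matrix().round(3))
snap('top','top0')
E
```

```text
{'clock': 0.0, 'joints': array([-1.22713522,  0.4778342 ,  0.02235232,  1.55648652, -0.01150997,
        1.10928685, -0.08309005]), 'qvel': array([ 0.00098146,  0.00126606,  0.00220896,  0.00201765,  0.00059369,
       -0.00066458,  0.00051409]), 'tau': array([ 7.08012431e-04, -5.96465635e+01,  1.60831869e+00, -2.81184286e+01,
        1.25684054e-02,  9.32497031e-03,  3.00038948e-06]), 'tcp_pos': array([0.29443282, 0.60674552, 0.24128827]), 'orientation': array([-7.03517441e-01, -3.06151289e+00,  2.92891004e-03]), 'contact_force': array([0.20524939, 0.17831942, 1.15641623]), 'moment': array([-0.00575247,  0.06001879, -0.0290206 ]), 'grip_width': 0.0852614427665411}
[[-0.9    0.437 -0.001]
 [ 0.437  0.9   -0.002]
 [-0.    -0.002 -1.   ]]
```

View pics/top0.png

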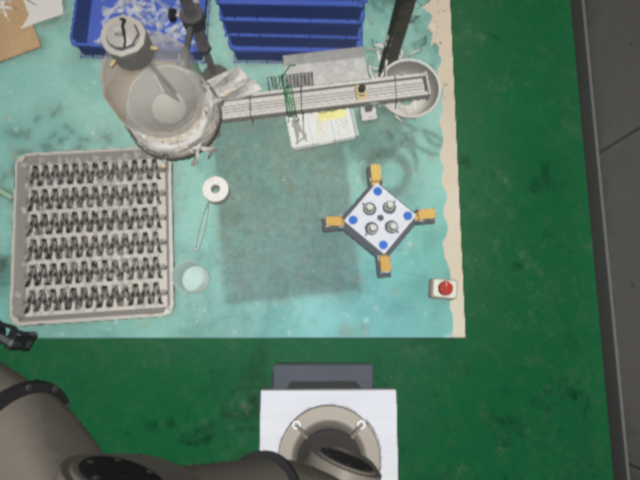

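The jig is at about pixel (381,219), with blue spots near (377,191), (408,216), (383,245) and (353,220). The bystanders are all well away from it.

Run:
```python
from h import *
f=dict(np.load('pics/top0.npz'))
hsv=cv2.cvtColor(f['pixels'],cv2.COLOR_RGB2HSV)
m=cv2.inRange(hsv,(105,140,90),(130,255,255)); m[:180]=0;m[260:]=0;m[:,:330]=0;m[:,430:]=0
n,_,s,c=cv2.connectedComponentsWithStats(m)
P=[]
for i in range(1,n):
    if s[i,4]>15: p=back(f,c[i],.046);P.append(p);print(c[i].round(1),s[i,4],p.round(4))
P=np.array(P);C=P.mean(0);print('C',C.round(4),[ (np.linalg.norm(p-C).round(4),np.degrees(np.arctan2(*(p-C)[1::-1])).round(1)) for p in P])
for uv in [(375,174),(427,215),(385,264),(333,222)]: print(back(f,uv,.054).round(3))
```

```text
[377.3 190.8] 29 [ 0.6186 -0.1141  0.046 ]
[407.4 215.4] 30 [ 0.5582 -0.1856  0.046 ]
[352.5 219.5] 32 [ 0.5473 -0.0534  0.046 ]
[382.6 244.5] 31 [ 0.4871 -0.1245  0.046 ]
C [ 0.5528 -0.1194  0.046 ] [(np.float64(0.066), np.float64(4.6)), (np.float64(0.0664), np.float64(-85.3)), (np.float64(0.0662), np.float64(94.8)), (np.float64(0.0659), np.float64(-175.6))]
[ 0.658 -0.108  0.054]
[ 0.558 -0.231  0.054]
[ 0.439 -0.128  0.054]
[ 0.539 -0.006  0.054]
```

Jig centre is about (0.553, -0.1195), with the corners at 4.7° mod 90. Next I'll travel there at height, shutting the gripper on the way.

send_rows(
  deltas=[
    [0,-0.2,-0.2,0,0,0,0],
    [0,-0.45,-0.45,0,0,0,0],
    [0,-0.7,-0.68,0,0,0,0],
    [0,-0.92,-0.9,0,0,0,0],
    [0,-0.92,-0.9,0,0,0,0],
  ],
  squeeze=20,
)

```text
clock: 0.47
tcp_pos: [0.3615, 0.4207, 0.2417]
orientation: [0.709, 3.06, -0.004]
contact_force: [0.3, -0.5, 0.2]
grip_width: 0.0257
```

send_rows(
  deltas=[
    [0,-0.2,-0.2,0,0,0,0],
    [0,-0.45,-0.45,0,0,0,0],
    [0,-0.7,-0.68,0,0,0,0],
    [0,-0.92,-0.9,0,0,0,0],
    [0,-0.92,-0.9,0,0,0,0],
  ],
)

```text
clock: 0.88
tcp_pos: [0.4259, 0.2391, 0.2419]
orientation: [-0.71, -3.06, 0.003]
contact_force: [-0.2, 0.6, -0.1]
grip_width: 0.0
```

send_rows(
  deltas=[
    [0,-0.2,-0.2,0,0,0,0],
    [0,-0.45,-0.45,0,0,0,0],
    [0,-0.7,-0.68,0,0,0,0],
    [0,-0.92,-0.9,0,0,0,0],
    [0,-0.92,-0.9,0,0,0,0],
  ],
)

```text
clock: 1.3
tcp_pos: [0.4908, 0.0575, 0.2422]
orientation: [0.71, 3.06, -0.002]
contact_force: [1.1, -0.1, -0.0]
grip_width: -0.0
```

send_rows(
  deltas=[
    [0,-0.2,-0.2,0,0,0,-0.03],
    [0,-0.45,-0.45,0,0,0,-0.06],
    [0,-0.7,-0.68,0,0,0,-0.09],
    [0,-0.85,-0.85,0,0,0,-0.12],
    [0,-0.92,-0.9,0,0,0,-0.15],
    [0,-0.92,-0.9,0,0,0,-0.17],
    [0,-0.92,-0.9,0,0,0,-0.17],
  ],
)

```text
clock: 1.88
tcp_pos: [0.5552, -0.1219, 0.2417]
orientation: [0.126, -3.138, 0.001]
contact_force: [-1.1, 0.3, -0.1]
grip_width: -0.0004
```

Run:
```python
from h import *
f=snap('wrist','w1'); o=r.get_obs(); print(o)
C=np.array([.553,-.1195]); 
for a in (4.7,94.7,184.7,274.7):
    for rad in (.066,.12):
        p=C+rad*np.array([np.cos(np.radians(a)),np.sin(np.radians(a))]); print(a,rad,p.round(4),rel([*p,o['tcp_pos'][2]]).round(3))
```

```text
{'clock': 1.9333, 'joints': array([-0.16102093,  0.30927234,  0.32819075,  1.83416879, -0.11563341,
        1.01822142,  1.86392963]), 'qvel': array([-0.03543581, -0.01224946, -0.01639007,  0.01177223, -0.0056125 ,
        0.00104744, -0.03516799]), 'tau': array([  1.81132793, -44.85390544,   4.82773215, -26.94883168,
         0.17552025,  -0.04595937,   0.49644319]), 'tcp_pos': array([ 0.55505289, -0.11999625,  0.24160565]), 'orientation': array([ 1.24741741e-01, -3.13764615e+00, -6.07744985e-04]), 'contact_force': array([ 0.19687928,  1.35755776, -0.16148052]), 'moment': array([ 0.04037742,  0.01608478, -0.01636328]), 'grip_width': 6.663008059179783e-06}
4.7 0.066 [ 0.6188 -0.1141] [-0.427  0.006 -0.001]
4.7 0.12 [ 0.6726 -0.1097] [-0.787  0.006 -0.001]
94.7 0.066 [ 0.5476 -0.0537] [0.015 0.444 0.   ]
94.7 0.12 [5.432e-01 1.000e-04] [0.015 0.804 0.   ]
184.7 0.066 [ 0.4872 -0.1249] [0.453 0.003 0.001]
184.7 0.12 [ 0.4334 -0.1293] [0.813 0.002 0.001]
274.7 0.066 [ 0.5584 -0.1853] [ 0.012 -0.436 -0.   ]
274.7 0.12 [ 0.5628 -0.2391] [ 0.011 -0.796 -0.   ]
```

View pics/w1.png

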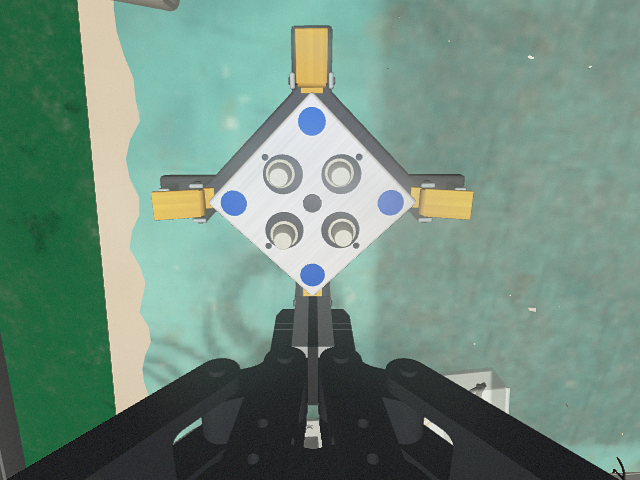

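The wrist view shows the tool aligned with the jig. The spots are at (312,121), (390,203), (312,274) and (234,203), with a tab outward of each. I'll start with the far (+x) corner.

send_rows(
  deltas=[
    [0,-0.2,0,0.1,0,0,0],
    [0,-0.42,0.005,0.3,0,0,0],
    [0,-0.43,0.005,0.55,0,0,0],
    [0,-0.43,0.005,0.8,0,0,0],
    [0,-0.43,0.005,0.99,0,0,0],
    [0,-0.43,0.005,0.99,0,0,0],
    [0,-0.43,0.005,0.99,0,0,0],
  ],
)

```text
clock: 2.52
tcp_pos: [0.6185, -0.1117, 0.0927]
orientation: [0.13, -3.135, -0.002]
contact_force: [-0.4, -0.4, 0.2]
grip_width: 0.0
```

send_rows(
  deltas=[
    [0,0,0,0.05,0,0,0],
    [0,0,0,0.1,0,0,0],
    [0,0,0,0.14,0,0,0],
    [0,0,0,0.18,0,0,0],
    [0,0,0,0.2,0,0,0],
    [0,0,0,0.2,0,0,0],
    [0,0,0,0.2,0,0,0],
  ],
)

```text
clock: 3.1
tcp_pos: [0.6197, -0.1136, 0.0638]
orientation: [0.129, -3.139, -0.0]
contact_force: [-1.0, 0.4, -0.3]
grip_width: 0.0001
```

send_rows(
  deltas=[
    [0,0,0,0.015,0,0,0],
    [0,0,0,0.03,0,0,0],
    [0,0,0,0.045,0,0,0],
    [0,0,0,0.045,0,0,0],
    [0,0,0,0.045,0,0,0],
  ],
)

```text
clock: 3.52
tcp_pos: [0.6199, -0.1135, 0.0572]
orientation: [-0.129, 3.139, -0.0]
contact_force: [-0.9, 0.5, 2.8]
grip_width: 0.0001
```

send_rows(
  deltas=[
    [0,0,0,0.01,0,0,0],
    [0,0,0,0.01,0,0,0],
    [0,0,0,0.01,0,0,0],
  ],
)

```text
clock: 3.77
tcp_pos: [0.6199, -0.1136, 0.057]
orientation: [-0.129, 3.138, 0.001]
contact_force: [-4.0, 0.4, 13.3]
grip_width: -0.0002
```

The far corner is firm: 13 N with no dip, and contact at TCP z 0.057. Next is the +y corner.

send_rows(
  deltas=[
    [0,0,0,-0.15,0,0,0],
    [0,0,0,-0.3,0,0,0],
    [0,0.2,0.2,-0.3,0,0,0],
    [0,0.4,0.4,-0.3,0,0,0],
    [0,0.445,0.44,-0.3,0,0,0],
    [0,0.445,0.44,-0.3,0,0,0],
    [0,0.445,0.44,-0.15,0,0,0],
    [0,0.445,0.44,-0.06,0,0,0],
    [0,0.445,0.44,-0.06,0,0,0],
    [0,0.445,0.44,-0.06,0,0,0],
  ],
)

```text
clock: 4.6
tcp_pos: [0.5481, -0.054, 0.0641]
orientation: [0.128, -3.138, 0.001]
contact_force: [0.5, 0.2, 1.7]
grip_width: -0.0
```

send_rows(
  deltas=[
    [0,0,0,0.02,0,0,0],
    [0,0,0,0.035,0,0,0],
    [0,0,0,0.05,0,0,0],
    [0,0,0,0.058,0,0,0],
    [0,0,0,0.058,0,0,0],
    [0,0,0,0.058,0,0,0],
  ],
)

```text
clock: 5.1
tcp_pos: [0.5485, -0.0534, 0.0568]
orientation: [-0.129, 3.138, 0.0]
contact_force: [-1.1, 0.7, 6.9]
grip_width: 0.0
```

The +y corner is firm as well. Next is the near corner.

send_rows(
  deltas=[
    [0,0,0,-0.15,0,0,0],
    [0,0,0,-0.3,0,0,0],
    [0,0.2,-0.2,-0.3,0,0,0],
    [0,0.4,-0.4,-0.3,0,0,0],
    [0,0.44,-0.445,-0.3,0,0,0],
    [0,0.44,-0.445,-0.3,0,0,0],
    [0,0.44,-0.445,-0.15,0,0,0],
    [0,0.44,-0.445,-0.06,0,0,0],
    [0,0.44,-0.445,-0.06,0,0,0],
    [0,0.44,-0.445,-0.06,0,0,0],
  ],
)

```text
clock: 5.93
tcp_pos: [0.4876, -0.1245, 0.0645]
orientation: [0.13, -3.138, -0.001]
contact_force: [0.5, -0.7, -0.3]
grip_width: -0.0004
```

send_rows(
  deltas=[
    [0,0,0,0.02,0,0,0],
    [0,0,0,0.035,0,0,0],
    [0,0,0,0.05,0,0,0],
    [0,0,0,0.058,0,0,0],
    [0,0,0,0.058,0,0,0],
    [0,0,0,0.058,0,0,0],
  ],
)

```text
clock: 6.43
tcp_pos: [0.488, -0.1251, 0.0571]
orientation: [-0.129, 3.138, 0.001]
contact_force: [-1.5, 1.0, 8.4]
grip_width: -0.0
```

The near corner is firm too. Next is the -y corner.

send_rows(
  deltas=[
    [0,0,0,-0.15,0,0,0],
    [0,0,0,-0.3,0,0,0],
    [0,-0.2,-0.2,-0.3,0,0,0],
    [0,-0.4,-0.4,-0.3,0,0,0],
    [0,-0.44,-0.44,-0.3,0,0,0],
    [0,-0.44,-0.44,-0.3,0,0,0],
    [0,-0.44,-0.44,-0.15,0,0,0],
    [0,-0.44,-0.44,-0.06,0,0,0],
    [0,-0.44,-0.44,-0.06,0,0,0],
    [0,-0.44,-0.44,-0.06,0,0,0],
  ],
)

```text
clock: 7.27
tcp_pos: [0.5574, -0.1846, 0.0645]
orientation: [0.13, -3.136, -0.002]
contact_force: [-0.4, -0.6, -0.2]
grip_width: -0.0002
```

send_rows(
  deltas=[
    [0,0,0,0.02,0,0,0],
    [0,0,0,0.035,0,0,0],
    [0,0,0,0.05,0,0,0],
    [0,0,0,0.058,0,0,0],
    [0,0,0,0.058,0,0,0],
    [0,0,0,0.058,0,0,0],
  ],
)

```text
clock: 7.77
tcp_pos: [0.559, -0.1855, 0.0568]
orientation: [-0.129, 3.138, -0.0]
contact_force: [-1.0, -0.4, 1.4]
grip_width: 0.0002
```

Only 1.4 N here, so this corner appears to give. I'll press further.

send_rows(
  deltas=[
    [0,0,0,0.01,0,0,0],
    [0,0,0,0.02,0,0,0],
    [0,0,0,0.027,0,0,0],
    [0,0,0,0.027,0,0,0],
    [0,0,0,0.027,0,0,0],
  ],
)

```text
clock: 8.18
tcp_pos: [0.559, -0.1861, 0.0527]
orientation: [-0.129, 3.138, -0.001]
contact_force: [-0.1, -2.0, 4.0]
grip_width: -0.0002
```

send_rows(
  deltas=[
    [0,0,0,0.008,0,0,0],
    [0,0,0,0.008,0,0,0],
    [0,0,0,0.008,0,0,0],
  ],
)

```text
clock: 8.43
tcp_pos: [0.5591, -0.1861, 0.0521]
orientation: [-0.128, 3.138, -0.001]
contact_force: [-1.6, -1.6, 10.2]
grip_width: 0.0003
```

It dipped 4.9 mm to a stop at 10 N, so the -y corner is the one that rocks. I'll lift, move outward over its tab, and check that the plate came back level.

send_rows(
  deltas=[
    [0,0,0,-0.1,0,0,0],
    [0,0,0,-0.25,0,0,0],
    [0,0,0,-0.35,0,0,0],
    [0,0,-0.15,-0.35,0,0,0],
    [0,0,-0.35,-0.35,0,0,0],
    [0,0,-0.355,-0.35,0,0,0],
    [0,0,-0.355,-0.35,0,0,0],
    [0,0,-0.355,-0.22,0,0,0],
    [0,0,-0.355,-0.17,0,0,0],
    [0,0,-0.355,-0.17,0,0,0],
    [0,0,-0.355,-0.17,0,0,0],
  ],
)

```text
clock: 9.35
tcp_pos: [0.5625, -0.2373, 0.0759]
orientation: [0.131, -3.137, -0.002]
contact_force: [-0.3, 0.3, 0.6]
grip_width: -0.0002
```

Run:
```python
from h import *
print(r.get_obs()['tcp_pos']); f=snap('wrist','w2')
```

```text
[ 0.56252709 -0.23730692  0.07593487]
```

View pics/w2.png

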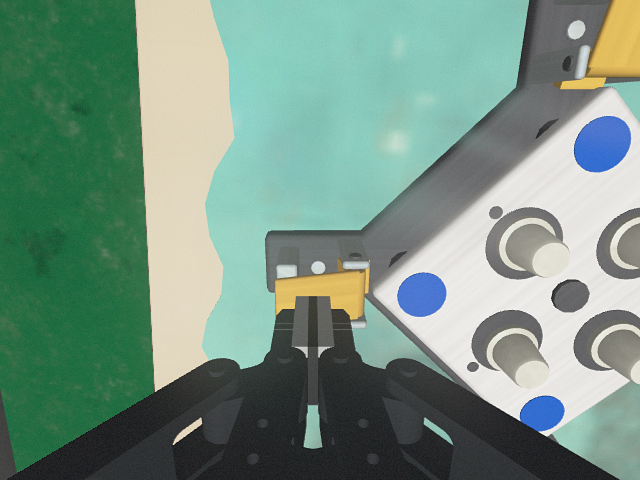

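The fingertips at about (312,320) are over the brass tab (275–367), and the plugs are standing. Now I'll press down slowly.

send_rows(
  deltas=[
    [0,0,0,0.015,0,0,0],
    [0,0,0,0.03,0,0,0],
    [0,0,0,0.04,0,0,0],
    [0,0,0,0.047,0,0,0],
    [0,0,0,0.054,0,0,0],
    [0,0,0,0.06,0,0,0],
    [0,0,0,0.06,0,0,0],
  ],
)

```text
clock: 9.98
tcp_pos: [0.563, -0.2386, 0.0675]
orientation: [0.129, -3.139, -0.0]
contact_force: [0.6, -0.3, 0.7]
grip_width: -0.0001
```

send_rows(
  deltas=[
    [0,0,0,0.007,0,0,0],
    [0,0,0,0.014,0,0,0],
    [0,0,0,0.021,0,0,0],
    [0,0,0,0.028,0,0,0],
    [0,0,0,0.035,0,0,0],
    [0,0,0,0.042,0,0,0],
    [0,0,0,0.042,0,0,0],
  ],
)

```text
clock: 10.57
tcp_pos: [0.5634, -0.2396, 0.0618]
orientation: [-0.128, 3.138, -0.002]
contact_force: [-0.0, -2.2, 4.7]
grip_width: -0.0002
```

send_rows(
  deltas=[
    [0,0,0,0.007,0,0,0],
    [0,0,0,0.014,0,0,0],
    [0,0,0,0.021,0,0,0],
    [0,0,0,0.028,0,0,0],
    [0,0,0,0.028,0,0,0],
    [0,0,0,0.028,0,0,0],
  ],
)

```text
clock: 11.07
tcp_pos: [0.5637, -0.2397, 0.0584]
orientation: [-0.128, 3.137, -0.002]
contact_force: [-2.1, -2.4, 11.8]
grip_width: -0.0001
```

send_rows(
  deltas=[
    [0,0,0,0.005,0,0,0],
    [0,0,0,0.009,0,0,0],
    [0,0,0,0.009,0,0,0],
    [0,0,0,0.009,0,0,0],
  ],
)

```text
clock: 11.4
tcp_pos: [0.5637, -0.2397, 0.0583]
orientation: [-0.128, 3.137, -0.001]
contact_force: [-5.7, -0.2, 22.1]
grip_width: 0.0002
```

It's on its stop: the force rises with no travel at TCP z 0.058, which puts the tab at 47 mm. I'll lift clear and look.

send_rows(
  deltas=[
    [0,0,0,-0.1,0,0,0],
    [0,0,0,-0.3,0,0,0],
    [0,0,0,-0.55,0,0,0],
    [0,0.1,0,-0.8,0,0,0],
    [0,0.3,0,-0.9,0,0,0],
    [0,0.5,0,-0.9,0,0,0],
    [0,0.5,0,-0.9,0,0,0],
    [0,0.5,0,-0.9,0,0,0],
  ],
)

```text
clock: 12.07
tcp_pos: [0.4867, -0.2444, 0.1908]
orientation: [0.127, -3.138, -0.002]
contact_force: [0.2, -0.9, 0.4]
grip_width: 0.0001
```

Run:
```python
from h import *
o=r.get_obs(); print(o['tcp_pos'],o['contact_force']); snap('wrist','w3')
a=snap('top','top3')['pixels']; b=np.load('pics/top0.npz')['pixels']
def c(p): return cv2.resize(p[150:310,170:470],None,fx=2.6,fy=1.8)[:,:,::-1]
cv2.imwrite('pics/cmp.png',np.vstack([c(b),c(a)]))
```

```text
[ 0.48671837 -0.24438298  0.19077819] [ 0.2119042  -0.90466987  0.3545351 ]
```

View pics/w3.png

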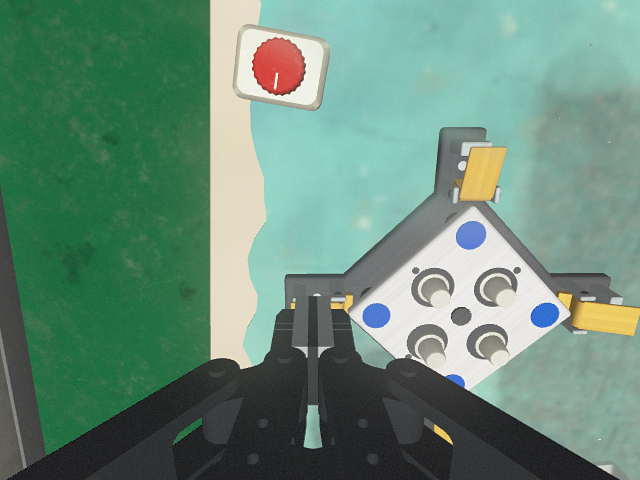

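View pics/cmp.png

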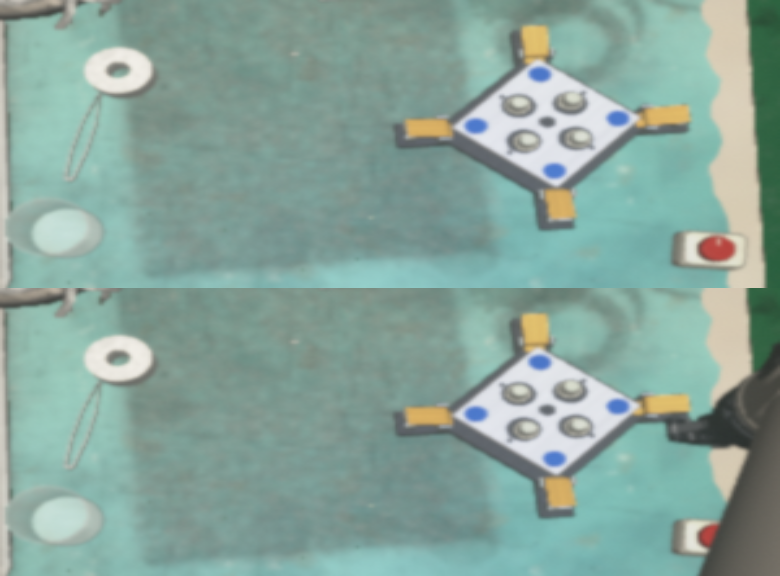

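Nothing has shifted between the two overhead pictures. The plugs, beaker, roll, tweezers and timer are where they were, and the -y tab now lies flat. The arm is clear, so I'll hand in.

```bash
python3 -c "
from bench import r
print(r.hand_in())"
```

```text
the job is handed in; nothing more can be done
None
```

I found the rocking corner, pressed its shim flat and handed the job in at about 12 s of the 48 s allowed; no verdict was reported.

- **Finding the corner:** The far (+x), +y and near corners were firm, showing 7–13 N with no dip. The -y corner dipped about 5 mm under roughly 4 N and then hit its stop at 10 N.
- **Pressing the shim:** I let the corner up and pressed its tab at about 5 N as it moved. It stopped at TCP z 0.058 m (tab at 47 mm), and the force then rose to 22 N with no further travel. I touched no other tab.
- **Last checks:** With the arm lifted clear, the force on the tool read about zero. The before and after overhead pictures show the plate level to the eye, and the plugs and bystanders in place, though the arm partly hid the timer in the second one.
- **Not measured directly:** I judged the shim's final flatness from the height and force at the stop. In the closing wrist picture the gripper partly hid that tab. I also did not press the corner again to test that the shim props it.

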